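Walk the bar weight off a panel press and unload it

TASK

The little painted panel in the press has set and wants taking out. Walk the steel bar weight end over end along the press, twice over - stand it up on its leading end, lower it gently beyond, then the same again about its other end - so that one end always stays on the press and it never topples, until it lies flat on the bare part of the bed, clear of the hinged cover. Then swing the cover open past upright and leave it open, lift the panel out and lay it flat, painted side up, in the shallow black tray, without disturbing the eraser, marker, glue bottle or tape roll.

Things in the scene. Friction and masses are not known exactly. Their poses are not given: they have to be found in the camera images.
- press: Panel press, fixed: a beech bed 150 mm (x) by 480 mm (y), 30 mm high, on the desk; origin at the centre of its underside, x away from the robot, y along the bed. Its -y part holds a well under a hinged cover, flush with the bed's top, that reaches from y = -230 to -25 mm. The well is 110 mm (x -60 to 50) by 185 mm (y -220 to -35), its floor 5 mm above the desk.
- weight: Solid steel bar weight, loose, about 0.86 kg: 30 mm wide (x), 110 long (y), 34 high (z), origin at the centre of its underside. It starts lying on the cover, roughly along the press's y axis, its +y end leading. It stands safely on either square end. Each turn about its leading bottom edge stands it on the next 34 mm, then lays it on the 110 mm beyond: 144 mm further.
- landing (a point): Centre of the bare flat part of the bed, on its top, 30 mm above the desk: 150 mm (x) by 264 mm (y), from the cover's edge to the press's +y end. There the weight goes, anywhere clear of the cover; two turns take it there.
- weight_a (a point): Centre of the weight's -y end face (the trailing end at first), 17 mm above the bed when lying.
- weight_b (a point): Centre of the weight's +y end face (the leading end at first), 17 mm above the bed when lying.
- axle_a (a point): Middle of the axle through the weight's -y end, 14 mm from the end face and at half height. It carries a round flat-faced finger knob on either side of the bar, 19 mm across, 42 mm over both faces. The knobs turn freely: pinched by them the bar swings about the axle while the gripper keeps its own direction.
- axle_b (a point): The same axle and pair of knobs at the weight's +y end.
- cover (a joint): Hinge angle of the plywood cover, 0 shut, growing as its front edge (the side towards the robot) rises; upright at 1.57, stop at 1.85 rad. A stiff hinge (about 0.32 N m friction) holds it wherever it is left. The cover is 155 mm deep, 205 mm long, 8 mm thick, 0.22 kg.
- cover_handle (a point): Middle of the cover's steel bow handle near its front edge: a round bar 10 mm thick and 96 mm long parallel to the press's y axis, its centre 35 mm above the cover's top, on two legs; room for fingers under and beside it. It lies 148 mm from the hinge line.
- cover_hinge (a point): Middle of the cover's hinge line, which runs parallel to the press's y axis along the far side of the well, 26 mm above the desk.
- panel: Small wooden picture panel, loose, about 75 g: 46 mm wide (x), 150 long (y), 16 thick (z), origin at the centre of its underside, z out of the painted face. It lies painted side up on the well's floor, hidden by the cover at first, its top 9 mm below the bed's top, along the press's y axis, about 30 mm clear on either long side.
- tray: Shallow black tray, fixed, open on top: 200 mm (x) by 122 mm (y) by 16 mm high outside, walls and floor 4 mm, origin at the centre of its underside. The panel goes in with its length along the tray's x axis (either way round). It stands to the left or right of the press; a sketchbook lies on the other side.
- eraser: White eraser 24 x 62 x 13 mm on the desk in front of the press; leave alone.
- marker: Marker pen 140 mm long lying on the desk in front of the press; leave alone.
- glue_bottle: White glue bottle, 52 mm across, 130 mm high, on the desk just behind the press; leave alone.
- tape_roll: Roll of tape lying flat, 80 mm across, 24 mm high, on the desk just behind the press; leave alone.
There are look-alikes about, which are no part of the job. Of the things like the weight, leave any that is green or orange; of the rest the smaller one is meant.

How it is judged:
By the outcome, as a careful person would: the job done as asked, in the order asked, and still so for the second after the job is handed in, with the robot touching nothing.
It also fails if it takes over 69 s, if anything falls off the work surface, if the arm or the gripper's body presses on something with over 40 N, if the wrist force passes 120 N, or if a joint passes its speed limit or range.

ROBOT

A 6-joint arm with a two-finger parallel gripper is mounted at the origin on the work surface. World frame = base frame: x ahead of the robot, y to its left, z up, the work surface at z = 0. Lengths are in m, angles in rad, forces in N, time in s.
With the tool pointing down it reaches from about 0.275 to 0.875 m from the base axis. Payload 12.5 kg.
Tool frame: the origin (TCP) lies on the centre line of the jaws, within the pads' length; the fingertips stand r.finger_overhang ahead of it and the grasp point (between the pads) lies 3 mm ahead of it (r.finger_overhang is the distance from the TCP to the fingertips, in m); z points along the fingers, y is the line along which they close (so a half turn about z gives the same grasp; the last joint's range is limited). The gripper opens to 85 mm and grips with 20 to 120 N. Pads are 22 mm wide; open, the fingers measure 114 mm over their backs; the gripper's body (76 mm by 85 mm) begins 54 mm behind the grasp point. The pads swing forward as they close: fully open they stand 13 mm farther back than shut.
Start: joints at [-1.408, 0.351, 1.652, -0, 1.139, -0.085], TCP at [0.135, -0.533, 0.253] pointing down, gripper open.
Joint ranges: [-2.75, 2.75], [-0.79, 2.1], [0.01, 2.65], [-1.57, 4.71], [0.07, 3.14], [-2.87, 2.87]. Speed limits (rad/s): [2.22, 2.22, 2.79, 3.14, 3.14, 3.14].

INTERFACE

Orientations are given as a unit quaternion [x, y, z, w].
In Python, from cell import r, optics gives the robot as it stands. The module is installed in compiled form; this text tells all that it offers. Calls block until the motion is done:
- r.move_to(position, orientation): joint-space move of the TCP to a pose.
- r.move_linear(position, rot=None, vel=0.15): straight line of the TCP; rot=None keeps the orientation; vel is the mean speed in m/s.
- r.set_joints(angles): joint-space move.
- r.set_gripper(opening, squeeze=None): opening from 0.0 (shut) to 1.0 (fully open); squeeze is the grip in N (None keeps the last); returns when the fingers have stopped.
- r.sleep(seconds).
- r.inverse_kinematics(position, orientation): joint angles nearest the present ones, or None.
- optics.get_image(name): name is "side" or "top" or "wrist"; returns a dict with "pixels" (480x640x3 uint8, red, green, blue), "depth" (480x640 float32, m along the optical axis (not along the pixel's ray), 0 where there is no reading), "fx", "fy", "cx", "cy" (pixels), "camera_from_world" (4x4, takes a point from world to camera coordinates); the wrist camera has in their place "mount" (4x4, takes a point from camera to tool coordinates, whose origin is the TCP and whose axes are the flange's). Camera axes: x right, y down, z forward; pixel columns grow to the right and rows downward; lengths in m; the calibration is good to about 2 mm. A picture is of the moment at which its call begins: read the wrist's pose just before it.
A pose or a line that the arm cannot do raises r.PlanningError and nothing moves.
- r.hand_in(): hands the job in; it is judged then, once.
Readings, each from a call of its own:
- r.current_t(): time.
- r.current_q(): joint angles.
- r.current_qvel(): joint speeds.
- r.current_effort(): joint torques, N m.
- r.current_tool_pos(): TCP position.
- r.current_ee_rot(): TCP orientation.
- r.current_contact_force(): force on the tool from outside, world axes, zero at the start.
- r.current_torque(): the same for the moment, N m.
- r.current_opening(): opening from 0.0 (shut) to 1.0 (fully open).
- r.current_finger_force(): force on a finger pad.
Only numpy, scipy, OpenCV 4.12 (cv2) and the standard library are available. Lean on these libraries where they do the work, as an engineer would, in place of code of your own. Each camera call takes 0.05 s, during which the arm holds its last target. There are 200 camera calls.

## Working session

There is one attempt and no reset: what is moved stays moved. The work goes in short steps, each a Python script; the robot and the scene stay as the last script left them, time stands still between calls to the robot, and variables do not carry over. Pictures are saved under pics/ and viewed, at most 10 in all, crops included, and the job is handed in when it is done.

```bash
mkdir -p pics; ls
python3 - <<'E'
from cell import r, optics
import cv2, numpy as np
for n in ("top","side"):
    d=optics.get_image(n)
    cv2.imwrite(f"pics/{n}0.png",d["pixels"][:,:,::-1])
    np.savez(f"{n}0.npz",**d)
    print(n,d["fx"],d["cx"],d["cy"],np.round(d["camera_from_world"],3).tolist())
print(r.finger_overhang,r.current_t(),r.current_ee_rot(),r.current_tool_pos())
E
```

```text
pics
top 436.0431096339585 325.96967319344435 242.22674052394945 [[0.011, -1.0, -0.02, -0.0], [-0.996, -0.009, -0.094, 0.498], [0.094, 0.021, -0.995, 0.993], [0.0, 0.0, 0.0, 1.0]]
side 464.2788974176258 319.7320073348739 237.20096226478108 [[-0.802, -0.597, 0.002, 0.404], [-0.316, 0.421, -0.85, 0.232], [0.507, -0.683, -0.526, 0.806], [0.0, 0.0, 0.0, 1.0]]
0.022 0.1 [ 9.92335847e-01  1.23569071e-01 -2.26648285e-05 -5.01884333e-04] [ 0.13486754 -0.53293332  0.25281498]
```

View pics/top0.png

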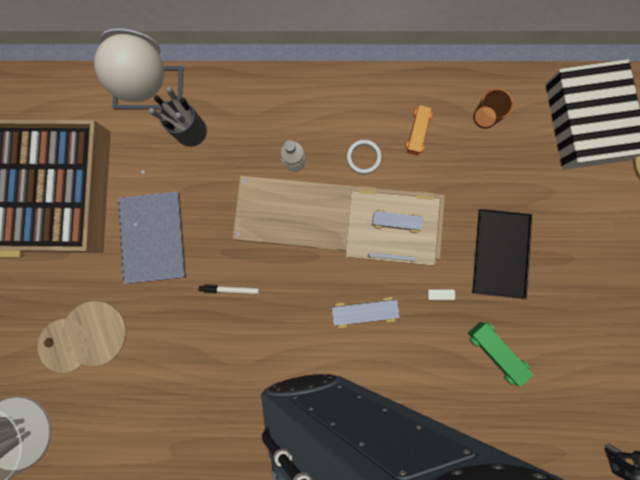

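View pics/side0.png

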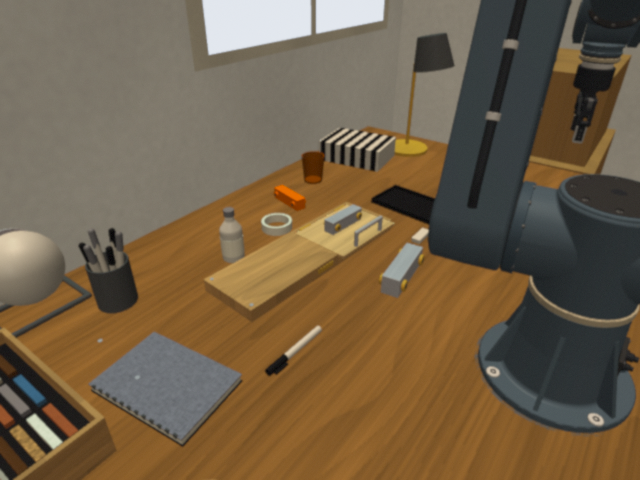

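Weight candidates in the top view: a grey bar on the cover (397,220), a larger grey bar on the desk (365,312), an orange one (419,130) and a green one (500,353). Ruling out orange and green, the smaller grey one at (397,220), lying on the cover, is the weight. The tray is at (503,253), the cover handle at (391,257), and the landing is the left part of the bed near (293,212).

```bash
cat > h.py <<'E'
import numpy as np, cv2
from scipy.spatial.transform import Rotation as R
def cloud(d,T_wc=None):
    z=d["depth"].astype(float); v,u=np.indices(z.shape)
    P=np.stack([(u-d["cx"])/d["fx"]*z,(v-d["cy"])/d["fy"]*z,z],-1)
    if T_wc is None: T_wc=np.linalg.inv(d["camera_from_world"])
    return P@T_wc[:3,:3].T+T_wc[:3,3]
def rect(P,m):
    n,l,s,c=cv2.connectedComponentsWithStats(m.astype(np.uint8))
    out=[]
    for i in range(1,n):
        if s[i,4]>40:
            q=P[l==i]; (cx,cy),(w,h),a=cv2.minAreaRect(q[:,:2].astype(np.float32))
            out.append((np.round([cx,cy,w,h,a],4).tolist(),np.round(np.median(q[:,2]),4),s[i].tolist()))
    return out
E
python3 - <<'E'
from h import *
d=dict(np.load("top0.npz")); P=cloud(d); z=P[...,2]
roi=np.zeros(z.shape,bool); roi[165:275,225:455]=1
print("bed",rect(P,roi&(z>.02)&(z<.05)))
print("high",rect(P,roi&(z>.05)))
px=d["pixels"].astype(int)
dark=(px.sum(-1)<110)&(d["depth"]>0); roi2=np.zeros(z.shape,bool); roi2[200:305,465:540]=1
print("tray",rect(P,dark&roi2))
roi3=np.zeros(z.shape,bool); roi3[130:180,270:390]=1
print("behind",rect(P,roi3&(z>.012)))
for p in [(240,178),(234,241),(444,195),(437,264),(397,220),(375,220),(420,222),(391,257),(349,190),(347,258)]: print(p,np.round(P[p[1],p[0]],3))
E
```

```text
bed [([0.6738, 0.0833, 0.0137, 0.0443, 3.4436], np.float64(0.0354), [284, 165, 20, 6, 58]), ([0.6728, -0.0809, 0.0192, 0.0664, 0.3472], np.float64(0.0242), [349, 165, 29, 9, 102]), ([0.5506, -0.0216, 0.4812, 0.1682, 84.9861], np.float64(0.0302), [233, 176, 211, 90, 12821])]
high [([0.5065, -0.0947, 0.0904, 0.245, 32.8143], np.float64(0.0637), [372, 210, 51, 23, 763]), ([0.4497, -0.0992, 0.0439, 0.1863, 16.5696], np.float64(0.0687), [368, 253, 48, 9, 217])]
tray [([0.4772, -0.4044, 0.1216, 0.1945, 84.5872], np.float64(0.0131), [473, 210, 58, 88, 421])]
behind [([0.555, 0.0492, 0.3286, 0.0518, 14.1907], np.float64(0.0884), [280, 140, 25, 32, 591]), ([0.5778, -0.0367, 0.0788, 0.345, 70.505], np.float64(0.0235), [347, 140, 34, 34, 380])]
(240, 178) [0.647 0.209 0.031]
(234, 241) [0.501 0.225 0.002]
(444, 195) [ 0.616 -0.276 -0.001]
(437, 264) [ 0.451 -0.257  0.   ]
(397, 220) [ 0.545 -0.155  0.065]
(375, 220) [ 0.545 -0.105  0.065]
(420, 222) [ 0.541 -0.206  0.066]
(391, 257) [ 0.462 -0.14   0.071]
(349, 190) [ 0.619 -0.048  0.034]
(347, 258) [ 0.463 -0.045 -0.001]
```

```bash
cat >> h.py <<'E'
def ori(yaw): return (R.from_euler('z',yaw)*R.from_euler('x',np.pi)).as_quat()
def wrist(r,optics,name):
    p,q=np.array(r.current_tool_pos()),r.current_ee_rot()
    d=optics.get_image("wrist"); T=np.eye(4); T[:3,:3]=R.from_quat(q).as_matrix(); T[:3,3]=p
    T=T@d["mount"]; np.savez(name+".npz",T=T,**d)
    cv2.imwrite(f"pics/{name}.png",d["pixels"][:,:,::-1]); return d,T
E
python3 - <<'E'
from cell import r, optics
from h import *
r.move_to([.50,-.10,.40],ori(np.pi/2-.065))
d,T=wrist(r,optics,"w1"); print(np.round(d["mount"],3).tolist(),d["fx"],r.current_t(), r.current_q(), r.current_contact_force())
E
```

```text
[[-0.0, -0.95, -0.313, 0.081], [1.0, -0.0, 0.0, 0.002], [-0.0, -0.313, 0.95, -0.121], [0.0, 0.0, 0.0, 1.0]] 348.044217485816 2.25 [-2.90043321e-01  1.62875577e-01  1.53745073e+00 -1.01079213e-04
  1.44172720e+00 -2.23685404e-01] [-0.28865234  0.76249006  0.73471496]
```

View pics/w1.png

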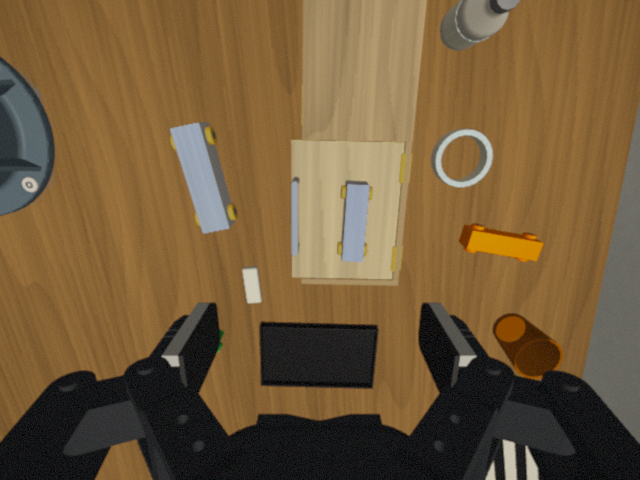

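The wrist view shows the weight at (354,222), yellow knobs at its ends, on the cover. It is clearly smaller than the desk bar at (202,178), so the choice stands. The handle is at (296,216), the hinges at (405,167) and (397,258), the tray at (319,354).

```bash
cat >> h.py <<'E'
def ray(d,T,uv,z):
    uv=np.atleast_2d(uv).astype(float)
    v=np.c_[(uv[:,0]-d["cx"])/d["fx"],(uv[:,1]-d["cy"])/d["fy"],np.ones(len(uv))]@T[:3,:3].T
    return T[:3,3]+v*((z-T[2,3])/v[:,2])[:,None]
def planerect(d,T,m,z):
    v,u=np.nonzero(m); p=ray(d,T,np.c_[u,v],z)[:,:2]
    (cx,cy),wh,a=cv2.minAreaRect((p*1000).astype(np.float32)); return np.round([cx,cy,*wh,a],1), np.round(p.mean(0)*1000,1)
def box(m,u0,u1,v0,v1):
    k=np.zeros_like(m); k[v0:v1,u0:u1]=m[v0:v1,u0:u1]; return k
E
python3 - <<'E'
from h import *
d=dict(np.load("w1.npz")); T=d["T"]; P=cloud(d,T); z=P[...,2]; px=d["pixels"].astype(int)
hsv=cv2.cvtColor(d["pixels"],cv2.COLOR_RGB2HSV).astype(int); blue=px[...,2]>px[...,0]+8
print("weight",planerect(d,T,box(blue,335,380,170,275),.064))
m=box(blue,335,380,170,275); print("  depth z",np.median(z[m]))
yel=(hsv[...,1]>150)&(hsv[...,0]<30)
for b in [(336,348,180,200),(365,376,180,200),(334,344,240,260),(363,374,240,260)]:
    m=box(yel,*b); print("knob",m.sum(),planerect(d,T,m,.0566))
print("handle",planerect(d,T,box(blue,286,304,165,265),.068), np.median(z[box(blue,286,304,165,265)]))
for b in [(395,415,145,190),(385,405,238,280)]: m=box(yel|(hsv[...,1]>130),*b); print("hinge",m.sum(),planerect(d,T,m,.03))
dk=px.sum(-1)<90; print("tray",planerect(d,T,box(dk,255,382,315,392),.016))
print("sat",hsv[130:150,350].tolist())
for uv in [(291,140),(405,141),(291,277),(303,284),(398,284),(302,130),(414,130),(305,20)]:
    print(uv,np.round(ray(d,T,uv,.03)[0]*1000,1),np.round(z[uv[1]+(3 if uv[1]<200 else -4),uv[0]+(4 if uv[0]<340 else -6)],4))
E
```

```text
weight (array([ 547.8, -156.1,  108.1,   28.5,   83.7]), array([ 548.1, -154.1]))
  depth z 0.06452906834839284
knob 45 (array([ 534.4, -112.2,   16.4,    4.9,   81.1]), array([ 534.4, -111.6]))
knob 19 (array([ 571.1, -116. ,   13.7,    1.4,   88.8]), array([ 571. , -115.3]))
knob 39 (array([ 525.6, -192.2,   15.2,    4.3,   87.2]), array([ 525.4, -191.6]))
knob 17 (array([ 562.4, -196.1,   15.2,    1.4,   88.6]), array([ 562.3, -194.8]))
handle (array([ 466.6, -143.3,   99.2,    4.2,   84.9]), array([ 466.7, -142.1])) 0.07023533887929928
hinge 357 (array([625.4, -89.6,  21.1,  61. ,   1.1]), array([628. , -91.8]))
hinge 286 (array([ 6.135e+02, -2.261e+02,  1.990e+01,  6.720e+01,  6.000e-01]), array([ 616. , -228.6]))
tray (array([ 480. , -401.6,  126.6,  195.7,   84.2]), array([ 475. , -404.8]))
sat [[19, 101, 169], [18, 98, 172], [19, 98, 171], [19, 107, 171], [19, 99, 172], [19, 101, 171], [19, 104, 172], [19, 99, 173], [20, 102, 172], [19, 99, 172], [18, 100, 171], [20, 102, 180], [21, 81, 189], [21, 78, 190], [22, 76, 187], [21, 77, 188], [21, 76, 189], [22, 78, 187], [21, 75, 187], [20, 77, 186]]
(291, 140) [468.3 -41.4  30. ] 0.0307
(405, 141) [623.1 -53.   30. ] 0.0316
(291, 277) [ 449.7 -244.7   30. ] 0.0305
(303, 284) [ 467.2 -257.8   30. ] 0.0312
(398, 284) [ 614.6 -267.6   30. ] 0.03
(302, 130) [484.3 -29.4  30. ] 0.0307
(414, 130) [635.  -39.4  30. ] 0.032
(305, 20) [498.5  99.6  30. ] 0.0296
```

```bash
cat >> h.py <<'E'
def arc(r,p0,u,v0,ths,vel,log=True):
    """carry the gripped axle about a bottom edge; v0=(along,up) of axle from that edge, relative motion from p0"""
    u3=np.array([u[0],u[1],0])
    for t in ths:
        c,s=np.cos(t),np.sin(t); a=v0[0]*c+v0[1]*s-v0[0]; h=-v0[0]*s+v0[1]*c-v0[1]
        r.move_linear(list(p0+u3*a+np.array([0,0,h])),vel=vel)
        if log: print(round(np.degrees(t)),np.round(r.current_contact_force(),1),round(r.current_t(),2),round(r.current_opening(),3))
E
python3 - <<'E'
from cell import r, optics
from h import *
w=.11; u=np.array([np.sin(w),np.cos(w)]); q=ori(np.pi/2-w)
a=np.array([.548,-.1545])-.041*u
r.set_gripper(.75)
r.move_to([*a,.13],q); r.move_linear([*a,.055],vel=.12)
print(r.current_contact_force(),r.current_t())
r.set_gripper(0,35); p0=np.array(r.current_tool_pos()); print(p0,r.current_opening(),r.current_finger_force(),r.current_contact_force(),r.current_t())
arc(r,p0,u,(-.096,.017),np.radians([8,20,32,45,58,70,80,90]),.1)
wrist(r,optics,"w2"); d=optics.get_image("side"); cv2.imwrite("pics/s2.png",cv2.resize(d["pixels"][150:330,200:440,::-1],None,fx=3,fy=3))
E
```

```text
[ 0.67810746 -0.71635591  0.21386338] 4.4917
[ 0.54363843 -0.19538744  0.0560216 ] 0.48076042688950266 34.913644194602966 [-3.11211991  0.14580534  6.71383979] 4.8083
8 [ 0.3 -2.4 -5.5] 5.1 0.478
20 [-1.1 -1.8 -4. ] 5.45 0.484
32 [-0.1 -1.9 -2.9] 5.8 0.485
45 [-0.9 -2.  -1.7] 6.17 0.487
58 [-1.6 -0.9 -0.4] 6.53 0.485
70 [-2.5 -1.1  0. ] 6.88 0.485
80 [-2.3  1.5  0.5] 7.2 0.485
90 [-4.7 -2.   4.3] 7.52 0.477
```

View pics/s2.png

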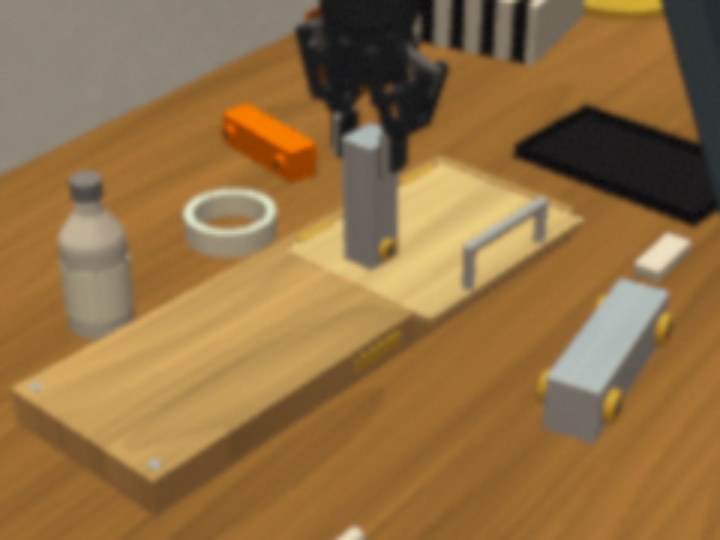

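The bar stands upright on its leading end at about (370,200) in the crop. I'll re-grip 3 mm higher, because the tips brushed the cover, then lower it.

Run:
```python
from cell import r, optics
from h import *
w=.11; u=np.array([np.sin(w),np.cos(w)])
r.set_gripper(.62); p=np.array(r.current_tool_pos()); r.move_linear(list(p+[0,0,.003]),vel=.05)
r.set_gripper(0,35); p0=np.array(r.current_tool_pos()); print(p0,r.current_contact_force(),r.current_t())
v=(-.017,.096)
arc(r,p0,u,v,np.radians([10,20,32,45,58,70]),.1); arc(r,p0,u,v,np.radians([80,86,90]),.05)
r.set_gripper(.75); p=np.array(r.current_tool_pos()); print(p)
r.move_linear(list(p+[0,0,.09]),vel=.2)
r.move_to([*(p[:2]-.1*u-[.03,0]),.33],ori(np.pi/2-w))
d,T=wrist(r,optics,"w3"); print(r.current_t())
blue=d["pixels"][...,2].astype(int)>d["pixels"][...,0].astype(int)+8
P=cloud(d,T); m=(blue&(P[...,2]>.05)&(P[...,0]>.5)&(P[...,2]<.08)&(np.abs(P[...,1])<.15)); v_,u_=np.nonzero(m); print(u_.min(),u_.max(),v_.min(),v_.max(),planerect(d,T,m,.064))
```

```text
[ 0.55646327 -0.08319168  0.13833249] [-0.62350458  0.207115    4.14214032] 8.3833
10 [ 0.3 -0.4 -1.4] 8.7 0.482
20 [-1.5  0.1 -2.1] 9.02 0.482
32 [-1.8 -0.4 -3.7] 9.37 0.479
45 [-0.9 -0.9 -4.6] 9.73 0.481
58 [ 0.3 -0.2 -4.6] 10.1 0.484
70 [-0.1  0.5 -4.6] 10.45 0.483
80 [-0.8 -0.2 -5.2] 10.94 0.48
86 [-0.9 -0.5 -5. ] 11.29 0.481
90 [-1.2 -0.8 -0.2] 11.57 0.481
[0.56903538 0.02915898 0.05944362]
13.425
335 362 88 192 (array([567.4, -13.9, 107.7,  28.2,  84.5]), array([567.4, -11.3]))
```

View pics/w3.png

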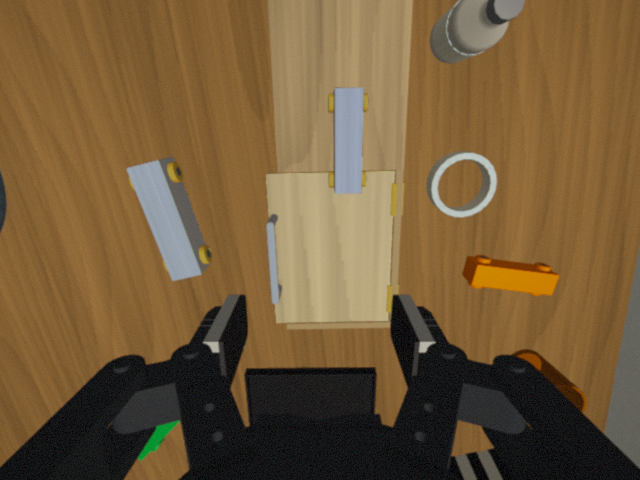

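The bar lies flat at about (348,140), straddling the cover edge, ready for the second turn.

Run:
```python
from cell import r, optics
from h import *
w=.105; u=np.array([np.sin(w),np.cos(w)]); q=ori(np.pi/2-w)
a=np.array([.562,-.0525])
r.move_to([*a,.12],q); r.move_linear([*a,.058],vel=.12)
r.set_gripper(0,35); p0=np.array(r.current_tool_pos()); print(p0,r.current_opening(),r.current_contact_force(),r.current_t())
arc(r,p0,u,(-.096,.017),np.radians([8,20,32,45,58,70,80,90]),.1)
print(r.current_contact_force())
r.set_gripper(.62); p=np.array(r.current_tool_pos()); r.move_linear(list(p+[0,0,.002]),vel=.05)
r.set_gripper(0,35); p0=np.array(r.current_tool_pos()); print(p0,r.current_opening(),r.current_contact_force(),r.current_t())
d=optics.get_image("side"); cv2.imwrite("pics/s4.png",cv2.resize(d["pixels"][150:330,200:440,::-1],None,fx=3,fy=3))
```

```text
[ 0.56245784 -0.0525668   0.05910896] 0.4798656715924566 [-1.47259438 -0.15996318  5.89704993] 15.2667
8 [-0.1 -2.4 -2.9] 15.57 0.481
20 [-0.8 -3.3 -3.9] 15.92 0.48
32 [-0.1 -2.7 -3.3] 16.27 0.479
45 [-0.9 -2.1 -0.6] 16.63 0.482
58 [-0.9 -1.8  0.9] 17.0 0.479
70 [-1.9 -0.1  1.9] 17.35 0.48
80 [-3.   1.3  0.9] 17.67 0.48
90 [-3.3 -2.   5.8] 17.98 0.483
[-3.27049833 -2.00280274  5.7961421 ]
[0.57453638 0.05975698 0.14026816] 0.4811767209690616 [-2.07212011 -0.32468902  4.62893709] 18.7583
```

View pics/s4.png

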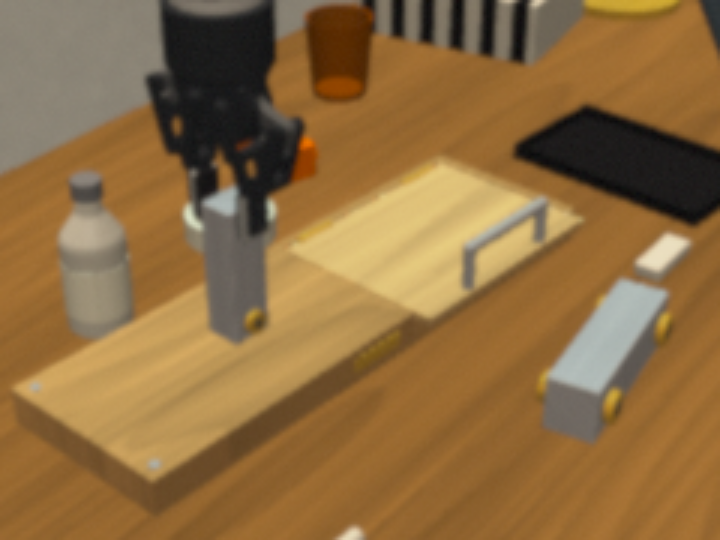

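Run:
```python
from cell import r, optics
from h import *
d=dict(np.load("w3.npz")); P=cloud(d,d["T"])[0:70,425:500].reshape(-1,3); P=P[(P[:,2]>.03)&(P[:,2]<.14)]
print("bottle min/max",np.percentile(P,[3,50,97],axis=0).round(3).tolist())
if np.percentile(P[:,0],3)<.655: raise SystemExit("tight")
w=.105; u=np.array([np.sin(w),np.cos(w)]); q=ori(np.pi/2-w)
v=(-.017,.096); p0=np.array(r.current_tool_pos())
arc(r,p0,u,v,np.radians([10,20,32,45,58,70]),.1); arc(r,p0,u,v,np.radians([80,86,90]),.05)
r.set_gripper(.7); p=np.array(r.current_tool_pos()); print(p)
r.move_linear(list(p+[0,0,.12]),vel=.25)
# above the cover handle
h=np.array([.4665,-.142]); r.move_to([*(h-[-.005,.03]),.25],ori(np.pi/2-.091))
d,T=wrist(r,optics,"w5"); print(r.current_t())
px=d["pixels"].astype(int); blue=px[...,2]>px[...,0]+8; P=cloud(d,T); z=P[...,2]
m=blue&(z>.05)&(z<.085)&(P[...,0]>.4)
n,l,s,c=cv2.connectedComponentsWithStats(m.astype(np.uint8))
for i in range(1,n):
    if s[i,4]>60: print(s[i],planerect(d,T,l==i,.066),np.median(z[l==i]))
```

```text
bottle min/max [[0.672, 0.058, 0.036], [0.683, 0.075, 0.087], [0.704, 0.097, 0.129]]
10 [ 1.  -0.8 -0.6] 19.12 0.483
20 [-1.8  1.   1.5] 19.44 0.483
32 [-2.9  3.3  5.5] 19.79 0.479
45 [-4.7  8.2  7.5] 20.16 0.479
58 [ 1.3  2.5 -2.5] 20.52 0.481
70 [ 1.5  1.3 -3.9] 20.88 0.48
80 [-1.3 -0.8 -5.2] 21.37 0.482
86 [-0.7 -0.8 -4.2] 21.72 0.481
90 [ 0.6  0.3 -1.5] 22.0 0.48
[0.5865656  0.172256   0.06149072]
24.3917
[304 126   7 116 658] (array([ 466.2, -144.1,  101.5,    5.2,   84.4]), array([ 466.6, -141.4])) 0.07031306072070742
```

View pics/w5.png

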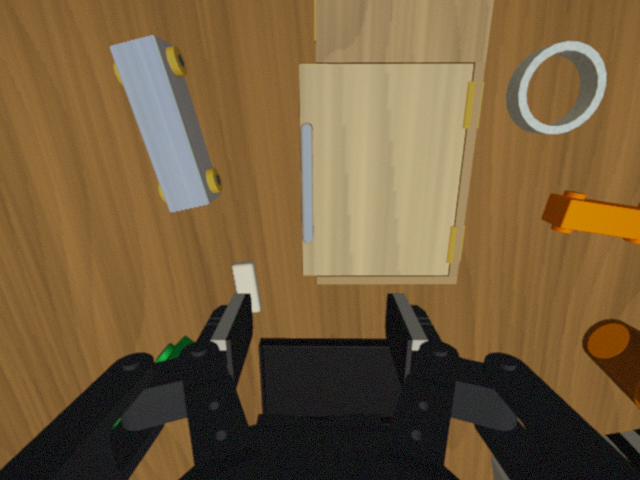

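The handle is at (307,182) and the cover is clear. I'll confirm the weight's final pose with the top camera, then open the cover.

Run:
```python
from cell import r, optics
from h import *
d=optics.get_image("top"); P=cloud(d); px=d["pixels"].astype(int)
m=(px[...,2]>px[...,0]+8)&(P[...,2]>.052)&(P[...,2]<.075)&(P[...,0]>.52)&(P[...,0]<.62)&(P[...,1]>0)
print("weight",planerect(d,np.linalg.inv(d["camera_from_world"]),m,.064),np.median(P[m][:,2]))
c=P[m].mean(0)
if not (.09<c[1]<.18 and m.sum()>200): raise SystemExit("check weight %s"%m.sum())
h=np.array([.4667,-.1425]); w=.091; px_=np.array([np.cos(w),-np.sin(w)]); q=ori(np.pi/2-w)
r.set_gripper(.45)
r.move_to([*h,.13],q); r.move_linear([*h,.068],vel=.15)
r.set_gripper(0,50); p0=np.array(r.current_tool_pos()); print(p0,r.current_opening(),r.current_contact_force(),r.current_t())
arc(r,p0,px_,(-.148,.039),np.linspace(0,1.75,10)[1:],.13)
r.set_gripper(.24); print(r.current_opening(),r.current_contact_force())
p=np.array(r.current_tool_pos()); r.move_linear([p[0],p[1],.28],vel=.25)
r.move_to([.53,-.18,.31],q)
d,T=wrist(r,optics,"w6"); print(r.current_t())
```

```text
weight (array([567.2, 405.9, 665.9,  99. ,  89.5]), array([580.1, 368.1])) 0.06275783451819572check weight 1056
```

Run:
```python
from cell import r, optics
from h import *
d=optics.get_image("top"); P=cloud(d); px=d["pixels"].astype(int)
m=(px[...,2]>px[...,0]+8)&(P[...,2]>.052)&(P[...,2]<.075)&(P[...,0]>.52)&(P[...,0]<.62)&(P[...,1]>0)&(P[...,1]<.25)
print("weight",m.sum(),planerect(d,np.linalg.inv(d["camera_from_world"]),m,.064),np.median(P[m][:,2]))
c=P[m].mean(0)
if not (.09<c[1]<.18 and m.sum()>200): raise SystemExit("check weight %s"%m.sum())
h=np.array([.4667,-.1425]); w=.091; px_=np.array([np.cos(w),-np.sin(w)]); q=ori(np.pi/2-w)
r.set_gripper(.45)
r.move_to([*h,.13],q); r.move_linear([*h,.068],vel=.15)
r.set_gripper(0,50); p0=np.array(r.current_tool_pos()); print(p0,r.current_opening(),r.current_contact_force(),r.current_t())
arc(r,p0,px_,(-.148,.039),np.linspace(0,1.75,10)[1:],.13)
r.set_gripper(.24); print(r.current_opening(),r.current_contact_force())
p=np.array(r.current_tool_pos()); r.move_linear([p[0],p[1],.28],vel=.25)
r.move_to([.53,-.18,.31],q)
d,T=wrist(r,optics,"w6"); print(r.current_t())
```

```text
weight 585 (array([582. , 127.5, 108. ,  28. ,  85.1]), array([581.9, 127.6])) 0.06443544951638513
[ 0.46403458 -0.14214916  0.06866353] 0.09239681259149374 [-19.18003442  -2.39240798  16.71217358] 26.3417
11 [-5.2 -1.2  2.7] 26.72 0.094
22 [-8.9  0.1  6.9] 27.09 0.094
33 [-15.5   1.6  18.8] 27.47 0.095
45 [-11.4   3.8  20.4] 27.84 0.095
56 [-3.8  4.2 14.4] 28.22 0.094
67 [-0.5  3.2 12.1] 28.59 0.091
78 [0.8 1.6 8.8] 28.97 0.094
89 [2.8 2.  6.5] 29.34 0.095
100 [ 4.5 -0.1  5.4] 29.72 0.092
0.23955162159070326 [-0.47452704 -0.43783048  0.76308149]
31.2917
```

View pics/w6.png

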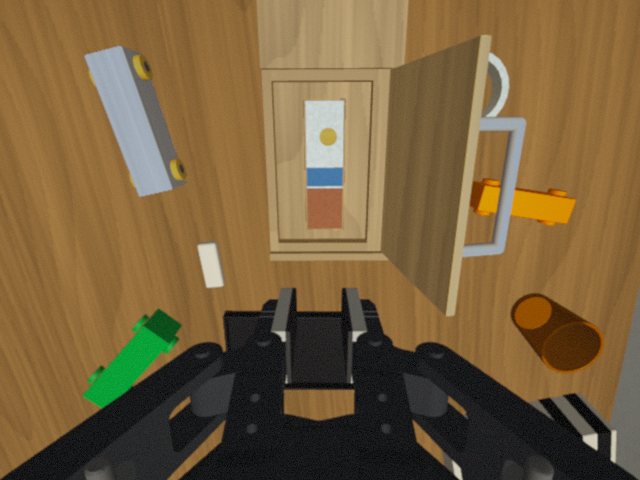

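The cover is open past upright. The panel is visible at (325,164), painted side up, and the weight is flat at y≈0.128, clear of the cover.

Run:
```python
from cell import r, optics
from h import *
d=dict(np.load("w6.npz")); c=ray(d,d["T"],[(305,100),(345,100),(343,229),(306,229)],.021)[:,:2]
e=(c[0]+c[1]-c[2]-c[3])/2; w=np.arctan2(e[0],e[1]); p=c.mean(0)
print("panel",p,np.linalg.norm(e),np.linalg.norm(c[1]-c[0]),w)
if abs(np.linalg.norm(e)-.15)>.008: raise SystemExit
q=ori(np.pi/2-w); r.set_gripper(.8)
r.move_linear([*p,.12],R.from_quat(q).as_quat(),vel=.25); r.move_linear([*p,.037],vel=.12); print(r.current_contact_force())
r.set_gripper(0,30); print(r.current_tool_pos(),r.current_opening(),r.current_contact_force(),r.current_t())
g=np.array(r.current_tool_pos()); r.move_linear([g[0],g[1],.16],vel=.2); print(r.current_opening())
r.move_linear([.47,-.2,.16],vel=.2)
t=[.477,-.4035]; r.move_to([*t,.14],ori(-.093))
d,T=wrist(r,optics,"w7"); r.move_linear([*t,.06],vel=.15); r.move_linear([*t,g[2]-.0005],vel=.04)
print(r.current_contact_force(),r.current_opening()); r.set_gripper(.72); print(r.current_t())
r.move_linear([*t,.2],vel=.2)
r.move_to([.36,-.35,.36],ori(-.093))
r.sleep(.3); d=optics.get_image("top"); cv2.imwrite("pics/t8.png",cv2.resize(d["pixels"][110:310,200:540,::-1],None,fx=2.3,fy=2.3)); print(r.current_t())
```

```text
panel [ 0.54174791 -0.15149129] 0.1479857980717542 0.04389723336182693 0.08996383383776367
[ 0.6263858  -0.64772911 -0.53491332]
[ 0.5421339  -0.1516436   0.03802278] 0.5223775452566416 [-1.97881073  0.61787857  6.65054521] 33.9167
0.5225196892251005
[-0.12614596  0.36157044 -1.42486334] 0.5239893845418039
38.1917
40.3333
```

View pics/t8.png

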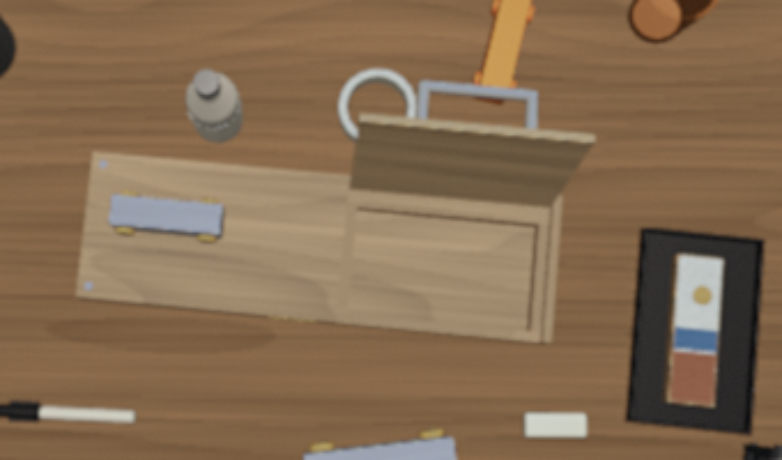

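The panel lies flat in the tray, painted side up, at (695,330). The weight is on the bare bed at (165,215), the cover is open, and the eraser, marker, glue bottle and tape are undisturbed.

```bash
python3 -c "
from cell import r
print(r.hand_in())"
```

```text
the job is handed in; nothing more can be done
None
```

The job is handed in at about 40 s of the 69 s allowed: the weight was walked over twice and lies flat on the bare bed, the cover stands open past upright, and the panel lies painted side up in the black tray with the other things left alone.

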